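Pin the swivelling bottle clamp and open the safety cap

ROBOT

A 6-joint arm with a two-finger parallel gripper is mounted at the origin on the work surface. World frame = base frame: x ahead of the robot, y to its left, z up, the work surface at z = 0. Lengths are in m, angles in degrees, forces in N, time in s.
With the tool pointing down it reaches from about 0.4 to 0.825 m from the base axis. Payload 7 kg.
Tool frame: the origin (TCP) lies at the very end of the fingers, on their centre line; the grasp point (between the pads) lies 19 mm behind it (r.grasp_offset is the z of the grasp point in the tool frame, in m); z points along the fingers, y is the direction in which the jaws open and shut (so a half turn about z gives the same grasp; the last joint's range is limited). The gripper opens to 88 mm and grips with 3 to 60 N. Pads are 19 mm wide; open, the fingers measure 130 mm over their backs; the gripper's body (78 mm by 193 mm) begins 47 mm behind the grasp point.
Start: joints at [91.507, 20.546, 0.682, 0, -70.136, -16.507], TCP at [0.175, 0.652, 0.227] pointing down, gripper open.
Joint ranges: [-176.03, 176.03], [-82.01, 121.73], [-58.28, 71.71], [-173.87, 95.51], [-174.79, -0.11], [-173.66, 173.66]. Speed limits (degrees/s): [136.94, 136.94, 172.46, 180, 180, 180].

INTERFACE

Orientations are given as [roll, pitch, yaw] about the fixed x, y, z axes, in that order (R = Rz(yaw) Ry(pitch) Rx(roll)).
In Python, from plant import r, capture, calibration, order gives the robot as it stands.
- The arm moves only by the tool servo_tool, never from a script. Its arguments are lists of equal length, an entry for each row: "grip": the closure, from -1 (fully open) to 1 (shut), so that 0 is half open; "translation": the shift along the tool's x, y, z in m, a list of three; "turn": the turn about the tool's z in rad. A call has 1 to 10 rows; each row is the pose to reach, as a shift and turn from the pose commanded when the call began, along the tool's axes at that moment; what a row does not reach only later rows make up. A row lasts 1/12 s, in which the tool goes at most 41.7 mm and 7.16 degrees, less where a joint would pass 70% of its speed; a pose out of reach is approached as far as the arm can. A call with a gripper value outside its range is refused whole. The fingers move at their own pace and stop on an object; "newtons" is the grip in N (left out, the last holds). Time passes only in rows, so rows that repeat a pose let the fingers close. It gives the time, the measured TCP pose, the force and the opening at its end, in the units of the state.
- r.get_state(): the state, without advancing time (a new reading comes with each control period).
- capture(name): name is "side" or "top"; returns (picture, depth): 420x560x3 uint8, blue, green, red; 420x560 float32, m along the optical axis (not along the pixel's ray), 0 where there is no reading.
- calibration(name): a dict with "fx", "fy", "cx", "cy" (pixels), "view" (4x4, takes a point from world to camera coordinates). Camera axes: x right, y up, looking along -z (the intrinsics and any distortion apply to the point x, -y, -z); pixel columns grow to the right and rows downward; lengths in m; the calibration is good to about 2 mm. A picture is of the moment at which its call begins. calibration takes no time and is no camera call.
- order.close_job(): hands the job in, once; it reports no verdict.
The state is a dict: "time_s": time; "joints": joint angles; "qd": joint speeds; "joint_torque": joint torques, N m; "tcp_pos": TCP position; "eef_rot": TCP orientation; "contact_force": force on the tool from outside, world axes, zero at the start; "moment": the same for the moment, N m; "gripper_width": finger opening in m.
Only numpy, scipy, OpenCV 4.12 (cv2) and the standard library are available. Lean on these libraries where they do the work, as an engineer would, in place of code of your own. Each camera call takes 0.05 s, during which the arm holds its last target.

TASK

Lock the swivelling bottle clamp first: take the yellow-headed pin out of its wooden block, drop it all the way home through the eyelet of the blue clamp and let go of it. Then open the tablet bottle: press the safety cap firmly down by its red bar, then, keeping it pressed, turn it a quarter turn anticlockwise (seen from above), and lift it off. Finish while still holding the cap, level and still, about five centimetres straight above the bottle's mouth, with the pin left in place and the other toiletries left where they are.

Things in the scene. Friction and masses are not known exactly. Their poses are not given: they have to be found in the camera images.
- pin_head (a point): Lock pin, loose, 40 g: steel shaft, yellow cylindrical head; it starts upright in the wooden block. This point is the centre of the head, on the pin's axis; z up along the pin. Head: diameter 18, height 32 (16 above and below this point). Shaft below it: diameter 8, length 26, its last 4 mm tapered to diameter 4.4; the tip is 42 mm below this point.
- pin_collar (a point): Centre of the underside of the pin's yellow head, where the shaft begins; 16 mm below pin_head. When the pin is home this lies on the eyelet.
- pin_rest: Wooden parking block 50 x 50 x 36 mm, fixed to the worktop; origin at the centre of its underside. The pin stands in its central hole, diameter 10, 30 deep (the pin's tip starts 10 mm above the worktop, the head's underside level with the block's top at 36 mm).
- eyelet (a point): Centre of the upper rim of the eyelet in the clamp's flat blue ear, 30 mm above the worktop; axes as the clamp's, z up. Vertical hole, diameter 10, 2 mm chamfer; ear 9 mm thick, 30 wide along x. Below it the grey base has a matching hole (diameter 10.5) down to the worktop. The pin goes down until its head rests on the ear. The bottle's axis lies 90 mm away along -y.
- mouth (a point): Centre of the tablet bottle's rim, 107.5 mm above the worktop, under the cap. z up along the bottle's axis, axes as the clamp's (the eyelet lies 90 mm along +y). Bottle: amber, diameter 62, gripped in the clamp for good; its shoulder ends 85 mm above the worktop, neck diameter 28 above that.
- clamp (a joint): Turn of the clamp with bottle about the bottle's upright axis, rad, positive anticlockwise from above, 0 at the start. It swivels freely (a weak spring, 0.02 N m/rad, centres it) until the pin locks it to the fixed base (then about 0.03 rad of play).
- cap_bar (a point): Centre of the red bar on top of the white push-and-turn cap. Bar: 34 mm long along this frame's x, 12 mm thick along y, standing from 10 mm below this point (the cap's flat top) to 10 mm above it; z up. At the start its axes equal the clamp's and this point is 130.5 mm above the worktop.
- cap_skirt (a point): Centre of the cap's lower rim, 35.5 mm below cap_bar; when the cap is on, it lies 12.5 mm below the bottle's rim (mouth).
- cap: White cap, diameter 52, 25.5 mm high without the bar, 45 g, loose once open; origin at cap_skirt, axes as cap_bar. Two inner lugs sit behind catches: pressed down 4.5 mm or more (stop at 7) it can be turned anticlockwise; turned by 65 to 115 degrees it is free and lifts straight off. Not pressed, the catches block it after a few degrees: do not force it; clockwise it is always stopped.
- cap_spring (a joint): How far the spring plunger in the bottle's mouth, under the cap, is pressed down, m: 0 up, to 0.007 pressed fully. It pushes up with about 4.5 N at 0, 10 N at 0.0045 and 13 N at 0.007.
- pin: The pin as a whole; origin at its tip, z up along the pin.
- stand: Fixed grey base of the clamp, 20 mm thick: disc of diameter 104 about the bottle's axis, with an arm under the ear reaching 115 mm out along +y. Origin on the worktop under the bottle's axis; carries clamp and bottle.
- jar: Bystander: glass jar with steel lid, diameter 64, height 75; origin at the centre of its underside.
- dish: Bystander: brown ceramic dish, diameter 90, height 28; origin at the centre of its underside.
- pill_box: Bystander: grey plastic pill box 60 x 90 x 26 mm in the white steel tier on the left; origin at the centre of its underside.
- comb: Bystander: bamboo comb 45 x 150 x 6 mm in the same tier; origin at its underside.
- nail_brush: Bystander: wooden nail brush 40 x 90 x 30 mm in the same tier; origin at the centre of its underside.
- tumbler: Bystander: white ceramic tumbler, diameter 68, height 85, on the right; origin at the centre of its underside.
Not all that is in view belongs to the job. What is shaped like the cap but purple is not meant. Leave any pink look-alike of the stand alone.

How it is judged (in metres and radians):
On the way, in this order (a step that is already met when the one before it is completed fails the run):
1. the pin is home in the eyelet, upright, its head down on the blue ear, and let go of (horizontal distance between pin_collar and eyelet below 0.004 m and z of pin_collar in the frame of eyelet between -0.004 and 0.004 m and angle between pin_collar's own z axis and vertical below 0.12 rad and contact force between the fingers and pin below 0.5 N), for 0.2 s.
2. the cap, still on the bottle, is pressed down by the fingers against its spring (by more than 3.5 mm) before it is turned (value of joint cap_spring above 0.0035 m and angle between the x axis of cap and the x axis of mouth, either way round below 0.25 rad and contact force between the fingers and cap above 1 N), for 0.1 s.
3. the cap is turned free of its catches (by more than 50 degrees) while still down on the bottle (angle between the x axis of cap and the x axis of mouth, either way round above 0.88 rad and z of cap_skirt in the frame of mouth below -0.009 m and horizontal distance between cap_skirt and mouth below 0.005 m), for 0.1 s.
At the end, for the whole second after the job is handed in: Fingers hold the cap still (under 30 mm/s), tilted under 15 deg, lower rim 15-150 mm above the bottle rim, within 30 mm sideways of the mouth, clear of bottle and clamp; pin home in the eyelet (within 4 mm in height and sideways, under 7 deg); clamp within 0.15 rad of its start angle (contact force between the fingers and cap above 1 N and contact force between cap and stand below 0.05 N and z of cap_skirt in the frame of mouth between 0.015 and 0.15 m and horizontal distance between cap_skirt and mouth below 0.03 m and angle between cap's own z axis and vertical below 0.26 rad and linear speed of cap below 0.03 m/s and horizontal distance between pin_collar and eyelet below 0.004 m and z of pin_collar in the frame of eyelet between -0.004 and 0.004 m and angle between pin_collar's own z axis and vertical below 0.12 rad and value of joint clamp between -0.15 and 0.15 rad); the arm keeps its last pose, push and grip.
It fails at once if a bystander (jar, dish, pill box, comb, nail brush or tumbler) is moved more than 30 mm (distance of any of jar, dish, pill_box, comb, nail_brush, tumbler from where it was at the start of the episode above 0.03 m).
It also fails if it takes over 59 s, if anything falls off the work surface, if the arm or the gripper's body presses on something with over 40 N, if the wrist force passes 120 N, or if a joint passes its speed limit or range.

## Working session

There is one attempt and no reset: what is moved stays moved. The work goes in short steps, Python scripts to look and compute and a tool call to move; the robot and the scene stay as the last step left them, time stands still between calls to the robot, and variables do not carry over. Pictures are saved under pics/ and viewed, and the job is handed in when it is done.

Besides the shell and the picture viewer there is one more tool, called in YAML: its name, and indented under it one key for each argument. servo_tool: Moves the arm, as the interface text tells. Its arguments: {"type":"object","properties":{"grip":{"type":"array","items":{"type":"number"}},"translation":{"type":"array","items":{"type":"array","items":{"type":"number"}}},"turn":{"type":"array","items":{"type":"number"}},"newtons":{"type":"number"}},"required":["grip","translation","turn"]}

```bash
ls; mkdir -p pics; python3 - <<'E'
from plant import r,capture,calibration,order
import cv2,numpy as np
print(r.get_state(), r.grasp_offset)
for n in("side","top"):
    c=calibration(n);print(n,c)
    p,d=capture(n);cv2.imwrite(f"pics/{n}0.png",p);np.save(f"pics/{n}0.npy",d)
E
```

```text
pics
{'time_s': 0.0, 'joints': array([ 9.15071917e+01,  2.05921868e+01,  6.35069822e-01, -2.26660375e-02,
       -7.01360327e+01, -1.65042093e+01]), 'qd': array([-0.07638768, -0.01163225,  0.01433221,  0.09721437,  0.00155321,
        0.11520076]), 'joint_torque': array([-5.05669523e-04, -5.82726645e+01,  2.93059945e+01,  6.99714527e+00,
        6.96104922e-03, -1.46141033e-04]), 'tcp_pos': array([0.17458296, 0.65152806, 0.22561604]), 'eef_rot': array([ 1.79904634e+02, -6.03577723e-03, -1.50047316e+01]), 'contact_force': array([-0.05274774,  0.46800681, -0.13190572]), 'moment': array([-3.16012353e-02,  2.05738615e-02,  4.83763481e-05]), 'gripper_width': 0.08794675626549901} -0.0188
side {'fx': 427.89821951867117, 'fy': 427.89821951867117, 'cx': 279.05087275791857, 'cy': 210.00980060903132, 'view': array([[ 0.89091828, -0.45416015,  0.00178281, -0.47289224],
       [ 0.24890589,  0.49155038,  0.83452027, -0.22739816],
       [-0.37988219, -0.74304561,  0.55097435, -0.82073534],
       [ 0.        ,  0.        ,  0.        ,  1.        ]])}
top {'fx': 393.2959152963047, 'fy': 393.2959152963047, 'cx': 273.26020340271066, 'cy': 213.66889337581324, 'view': array([[-0.00829848, -0.99985544, -0.01484062,  0.02225495],
       [ 0.98053855, -0.01104757,  0.19601556, -0.55736385],
       [-0.19615117, -0.01292517,  0.98048848, -1.14148592],
       [ 0.        ,  0.        ,  0.        ,  1.        ]])}
```

View pics/side0.png

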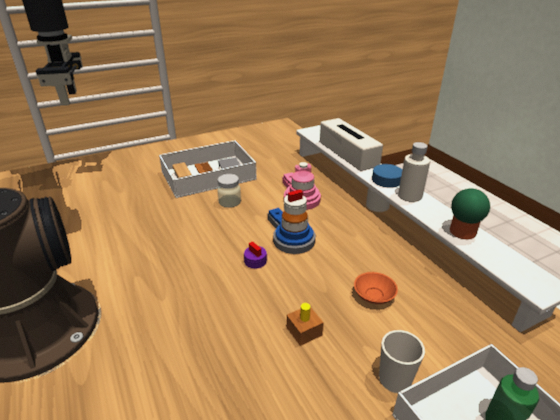

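View pics/top0.png

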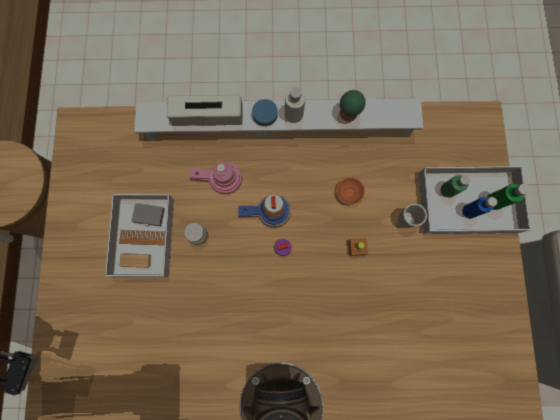

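Side view: pin with yellow head at (305,312) on the wooden block, blue clamp and amber bottle at (295,225), blue ear at about (276,215), red bar at about (295,195). Look-alikes are the purple cap (255,256) and the pink stand (302,185). In the top view the pin is at (361,245), the ear at (247,211) and the bar at (273,203). Enlarging these.

```bash
python3 - <<'E'
import cv2,numpy as np
s=cv2.imread('pics/side0.png');t=cv2.imread('pics/top0.png')
def crop(im,u,v,w,k):
    c=im[v-w//2:v+w//2,u-w//2:u+w//2];c=cv2.resize(c,None,fx=k,fy=k,interpolation=cv2.INTER_CUBIC)
    for i in range(0,w,10):
        cv2.putText(c,str(u-w//2+i),(i*k,8),0,.3,(255,255,255));cv2.putText(c,str(v-w//2+i),(0,i*k+4),0,.3,(255,255,255))
        cv2.line(c,(i*k,0),(i*k,h:=w*k),(200,200,200),1) if 0 else None
        for j in range(0,w,10): cv2.circle(c,(i*k,j*k),1,(255,255,255),-1)
    return c
a=np.hstack([crop(s,290,220,80,5),crop(t,262,210,80,5)]);cv2.imwrite('pics/c1.png',a)
a=np.hstack([crop(s,305,320,50,8),crop(t,360,245,50,8)]);cv2.imwrite('pics/c2.png',a)
E
```

```text
(no output)
```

View pics/c1.png

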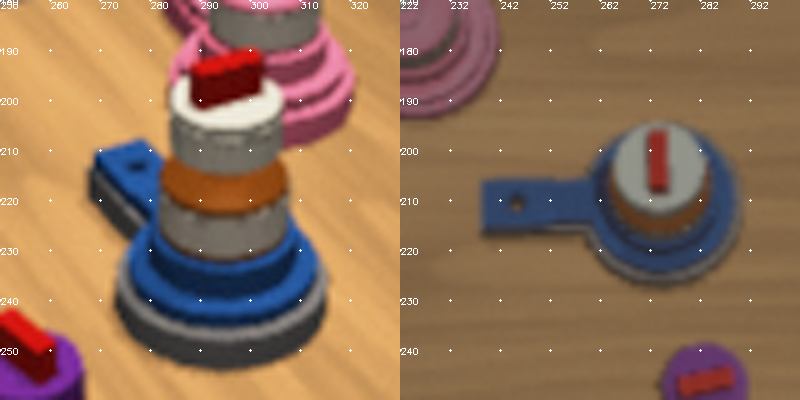

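View pics/c2.png

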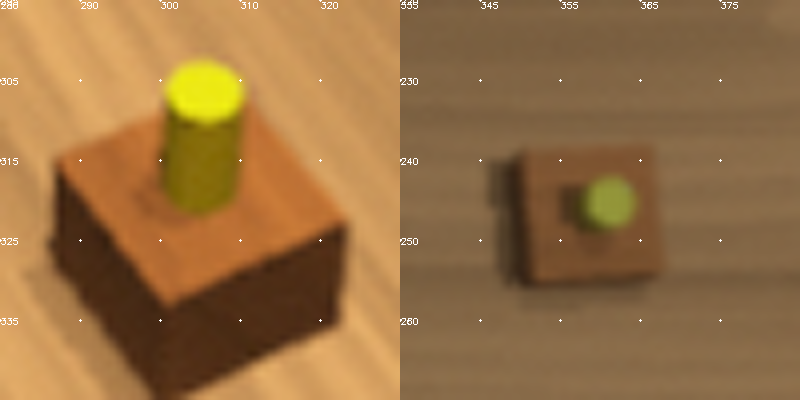

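```bash
cat > h.py <<'E'
import numpy as np,cv2
from plant import calibration
def P(n):
    c=calibration(n);K=np.array([[c['fx'],0,c['cx']],[0,c['fy'],c['cy']],[0,0,1]])
    return K@(np.diag([1,-1,-1])@c['view'][:3])
def tri(s,t):
    X=cv2.triangulatePoints(P('side'),P('top'),np.array(s,float),np.array(t,float)).ravel();X=X[:3]/X[3]
    return X, proj('side',X)-s, proj('top',X)-t
def proj(n,X):
    x=P(n)@np.r_[X,1];return x[:2]/x[2]
def atz(n,uv,z):
    p=P(n);A=np.c_[p[:,0],p[:,1],-np.r_[uv,1]];return np.linalg.solve(A,-(p[:,2]*z+p[:,3]))[:2]
E
python3 - <<'E'
from h import *
np.set_printoptions(precision=4,suppress=True)
for n,s,t,z in [('pintop',(305.1,305.75),(360.75,244.75),.068),('eye',(276.9,212.7),(244.9,210.1),.030),('bartop',(294.9,192.1),(273.1,201.3),.1405)]:
    print(n,*tri(s,t),atz('side',s,z),atz('top',t,z))
E
```

```text
pintop [ 0.4596 -0.2414  0.0687] [-0.5776  0.1216] [ 0.1477 -0.4047] [ 0.461 -0.241] [ 0.4585 -0.241 ]
eye [0.5765 0.1049 0.0301] [-0.5222  0.1065] [ 0.1727 -0.4917] [0.578  0.1049] [0.575  0.1055]
bartop [0.5777 0.0154 0.1397] [-0.4536  0.1   ] [ 0.1589 -0.4116] [0.5782 0.0142] [0.5763 0.0158]
```

The pin head centre is near (0.4596,-0.2414,0.052), the eyelet near (0.5765,0.1049,0.030) and the bar top near (0.577,0.0154,0.140). The heights agree with the text, and the eyelet–bottle distance comes out at 89.5 mm against 90. The pink stand's height decides how the gripper body fits next to the ear, so I'll measure the neighbours.

```bash
python3 - <<'E'
from h import *
s=cv2.imread('pics/side0.png');t=cv2.imread('pics/top0.png')
def crop(im,u,v,w,k,wi):
    c=im[v-w//2:v+w//2,u-w//2:u+w//2];c=cv2.resize(c,None,fx=k,fy=k,interpolation=cv2.INTER_CUBIC)
    for i in range(0,w,10):
        cv2.putText(c,str(u-w//2+i),(i*k,8),0,.3,(255,255,255));cv2.putText(c,str(v-w//2+i),(0,i*k+4),0,.3,(255,255,255))
        for j in range(0,w,10): cv2.circle(c,(i*k,j*k),1,(255,255,255),-1)
    return c
cv2.imwrite('pics/c3.png',np.hstack([crop(s,300,185,80,5,0),crop(t,215,178,80,5,0)]))
# depth-based map from top & side: list heights
from plant import calibration
for n in('top','side'):
    d=np.load(f'pics/{n}0.npy');c=calibration(n)
    v,u=np.nonzero((d>0)&(d<3));z=d[v,u]
    cam=np.c_[(u-c['cx'])/c['fx']*z,-(v-c['cy'])/c['fy']*z,-z]
    R=c['view'][:3,:3];T=c['view'][:3,3];w=(cam-T)@R
    m=(w[:,2]>.03)&(w[:,0]>.3)&(w[:,0]<.78)&(abs(w[:,1])<.35)
    q=w[m]
    g={}
    for p in q:
        k=(int(p[0]//.03),int(p[1]//.03));g[k]=max(g.get(k,0),p[2])
    print(n);print('      '+' '.join('%4d'%(j*30) for j in range(11,-12,-1)))
    for i in range(25,10,-1): print('%4d: '%(i*30)+' '.join('%4d'%(1000*g.get((i,j),0)) for j in range(11,-12,-1)))
E
```

```text
top
       330  300  270  240  210  180  150  120   90   60   30    0  -30  -60  -90 -120 -150 -180 -210 -240 -270 -300 -330
 750:    0    0    0    0    0    0    0    0    0    0    0    0    0    0    0    0    0    0    0    0    0    0    0
 720:    0    0    0    0    0    0   35    0    0    0    0    0    0    0    0    0    0    0    0    0    0    0    0
 690:    0    0   35   36   35  108  117   83    0    0    0    0    0    0    0    0    0    0    0    0    0    0    0
 660:    0    0   34   34   37  108  117   86    0    0    0    0    0    0    0    0    0    0   30   32   32    0    0
 630:    0    0    0    0    0   79   83   43    0    0    0    0    0    0    0    0    0    0   32    0   32    0    0
 600:   63    0    0    0    0    0    0    0    0    0   32  121   33    0    0    0    0    0   31    0   32    0    0
 570:   65    0    0    0    0    0    0   33   35   37  125  145  125    0    0    0    0    0   32   33    0    0    0
 540:   63    0    0    0    0    0    0   32   36   34  126  143  123    0    0    0    0    0    0    0    0    0    0
 510:  
[... 2080 characters left out ...]
   75    0    0    0    0    0    0    0    0    0    0    0    0    0    0   37   38    0    0
 450:   60    0    0   76   74    0    0    0    0    0    0   46   47   47    0    0    0    0    0   69   69    0    0
 420:   60    0    0    0    0    0    0    0    0    0    0    0    0    0    0    0    0    0    0   38   38   34    0
 390:   60    0    0    0    0    0    0    0    0    0    0    0    0    0    0    0    0    0    0    0    0    0    0
 360:   60    0    0    0    0    0    0    0    0    0    0    0    0    0    0    0    0    0    0    0    0    0    0
 330:    0    0    0    0    0    0    0    0    0    0    0    0    0    0    0    0    0    0    0    0    0    0    0
```

View pics/c3.png

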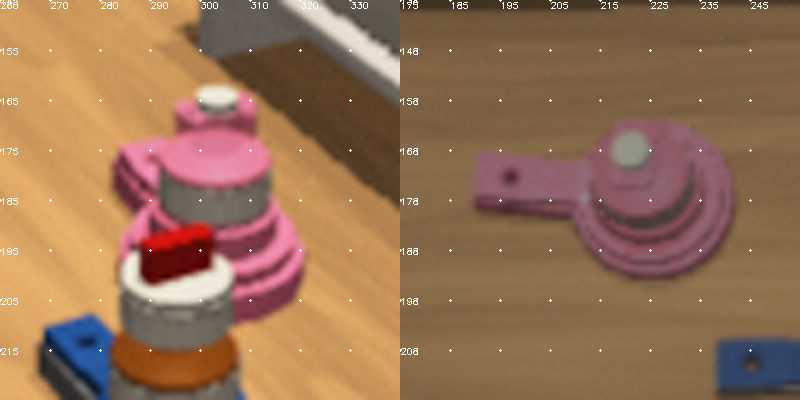

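Targets, with the look-alikes checked in the crops:
- **Pin:** the yellow head at top (361,245). It is the only yellow one.
- **Eyelet:** the blue ear's hole at top (245,210). The pink ear at (197,173) is rejected.
- **Cap:** the white cap with the red bar at top (273,202). The purple cap at (283,247) and the pink one at (222,172) are rejected.

A tool yaw of about -112° keeps the gripper body clear of both bottle and pink stand at the ear, so I'll start moving with that.

servo_tool:
  grip: [-1, -1, -1, -1, -1, -1, -1, -1, -1, -1]
  translation:
    - [0.034, 0.018, 0]
    - [0.068, 0.036, 0]
    - [0.102, 0.055, 0]
    - [0.136, 0.073, 0]
    - [0.17, 0.091, 0]
    - [0.204, 0.109, 0]
    - [0.238, 0.128, 0]
    - [0.272, 0.146, 0]
    - [0.306, 0.164, 0]
    - [0.34, 0.182, 0]
  turn: [0.05, 0.1, 0.15, 0.2, 0.25, 0.3, 0.35, 0.4, 0.45, 0.5]
  newtons: 20

```text
time_s: 0.93
tcp_pos: [0.4569, 0.3865, 0.2264]
eef_rot: [180.0, 0.0, -43.8]
contact_force: [-0.1, 0.3, -0.5]
gripper_width: 0.088
```

```bash
cat >> h.py <<'E'
def tool(dx,dy,yaw):
    y=np.radians(yaw);return np.round([dx*np.cos(y)+dy*np.sin(y),dx*np.sin(y)-dy*np.cos(y)],4)
def plan(x,y,z,yaw):
    from plant import r
    s=r.get_state();p=s['tcp_pos'];w=s['eef_rot'][2]
    a=(w-yaw+180)%360-180
    print(s['time_s'],p.round(4),s['eef_rot'].round(2),'F',s['contact_force'].round(2),'M',s['moment'].round(2),'j',s['joints'].round(0),'w',round(s['gripper_width'],4));print('tool',tool(x-p[0],y-p[1],w),round(p[2]-z,4),'turn',round(np.radians(a),4))
E
python3 -c "
from h import *
plan(.55,.05,.227,-90);plan(.4596,-.2414,.227,-112)"
```

```text
0.9333 [0.4569 0.3865 0.2264] [179.98   0.   -43.78] F [-0.06  0.28 -0.49] M [ 0.15 -0.02  0.02] j [ 59.  13.  -9.  -0. -67. -13.] w 0.088
tool [0.3    0.1786] -0.0006 turn 0.8067
0.9333 [0.4569 0.3865 0.2264] [179.98   0.   -43.78] F [-0.06  0.28 -0.49] M [ 0.15 -0.02  0.02] j [ 59.  13.  -9.  -0. -67. -13.] w 0.088
tool [0.4364 0.4515] -0.0006 turn 1.1907
```

servo_tool:
  grip: [-1, -1, -1, -1, -1, -1, -1, -1, -1, -1]
  translation:
    - [0.025, 0.026, 0]
    - [0.05, 0.052, 0]
    - [0.075, 0.078, 0]
    - [0.1, 0.104, 0]
    - [0.125, 0.13, 0]
    - [0.15, 0.156, 0]
    - [0.175, 0.182, 0]
    - [0.2, 0.208, 0]
    - [0.225, 0.234, 0]
    - [0.25, 0.26, 0]
  turn: [0.07, 0.14, 0.21, 0.28, 0.35, 0.42, 0.49, 0.56, 0.63, 0.7]

```text
time_s: 1.77
tcp_pos: [0.4568, 0.0258, 0.2265]
eef_rot: [-180.0, 0.0, -83.9]
contact_force: [0.0, 1.1, -0.3]
gripper_width: 0.0877
```

```bash
python3 -c "
from h import *
plan(.4596,-.2414,.13,-112)"
```

```text
1.7667 [0.4568 0.0258 0.2265] [-1.800e+02  1.000e-02 -8.393e+01] F [ 0.03  1.08 -0.27] M [ 0.1  -0.18 -0.03] j [ 28.  -0. -25.  -0. -65. -22.] w 0.0877
tool [0.266  0.0254] 0.0965 turn 0.4899
```

servo_tool:
  grip: [-1, -1, -1, -1, -1, -1, -1, -1, -1, -1]
  translation:
    - [0.033, 0.003, 0.012]
    - [0.066, 0.006, 0.024]
    - [0.1, 0.009, 0.036]
    - [0.133, 0.013, 0.048]
    - [0.166, 0.016, 0.06]
    - [0.2, 0.019, 0.072]
    - [0.233, 0.022, 0.085]
    - [0.266, 0.025, 0.097]
    - [0.266, 0.025, 0.097]
    - [0.266, 0.025, 0.097]
  turn: [0.06, 0.12, 0.18, 0.24, 0.31, 0.37, 0.43, 0.49, 0.49, 0.49]

```text
time_s: 2.6
tcp_pos: [0.4603, -0.2411, 0.1281]
eef_rot: [179.8, -0.0, -112.0]
contact_force: [0.6, -0.0, 0.5]
gripper_width: 0.0875
```

```bash
cat >> h.py <<'E'
def grid(im,u,v,w,k):
    c=im[v-w//2:v+w//2,u-w//2:u+w//2];c=cv2.resize(c,None,fx=k,fy=k,interpolation=cv2.INTER_CUBIC)
    for i in range(0,w,10):
        cv2.putText(c,str(u-w//2+i),(i*k,8),0,.3,(255,255,255));cv2.putText(c,str(v-w//2+i),(0,i*k+4),0,.3,(255,255,255))
        for j in range(0,w,10): cv2.circle(c,(i*k,j*k),1,(255,255,255),-1)
    return c
def look(name,s,t,w=80,k=5):
    from plant import capture
    a,_=capture('side');b,_=capture('top')
    cv2.imwrite(f'pics/{name}_s.png',a);cv2.imwrite(f'pics/{name}_t.png',b)
    cv2.imwrite(f'pics/{name}.png',np.hstack([grid(a,*s,w,k),grid(b,*t,w,k)]))
E
python3 -c "
from h import *
plan(.4596,-.2414,.04,-112)
look('above',(305,300),(360,240))"
```

```text
2.6 [ 0.4603 -0.2411  0.1281] [ 1.7983e+02 -4.0000e-02 -1.1203e+02] F [ 0.58 -0.01  0.53] M [ 0.18 -0.07  0.  ] j [ -6.  11. -26.  -0. -53. -16.] w 0.0875
tool [0.0006 0.0005] 0.0881 turn -0.0005
```

View pics/above.png

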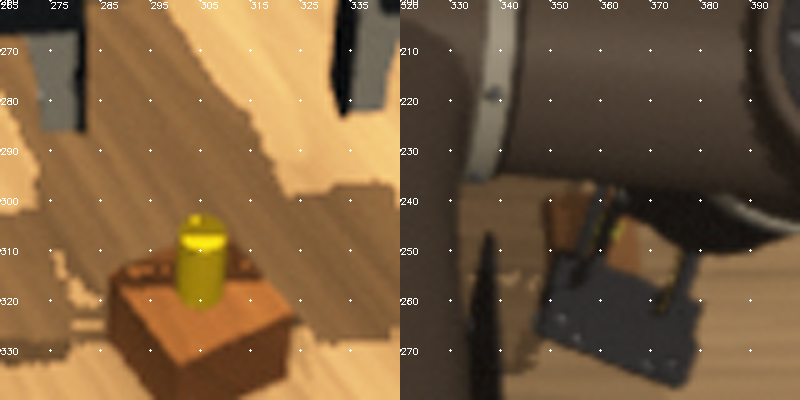

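The open fingers straddle the pin: side view tips at about (277,285) and (336,282), pin head top at (304,305). Going down.

servo_tool:
  grip: [-1, -1, -1, -1, -1, -1]
  translation:
    - [0, 0, 0.02]
    - [0, 0, 0.04]
    - [0, 0, 0.06]
    - [0, 0, 0.078]
    - [0, 0, 0.086]
    - [0, 0, 0.086]
  turn: [0, 0, 0, 0, 0, 0]

```text
time_s: 3.2
tcp_pos: [0.4609, -0.2385, 0.0425]
eef_rot: [179.9, -0.0, -111.7]
contact_force: [-0.2, 0.3, 1.0]
gripper_width: 0.0877
```

servo_tool:
  grip: [0, 0.4, 0.8, 0.8, 0.8, 0.8]
  translation:
    - [0, 0, 0]
    - [0, 0, 0]
    - [0, 0, 0]
    - [0, 0, 0]
    - [0, 0, 0]
    - [0, 0, 0]
  turn: [0, 0, 0, 0, 0, 0]

```text
time_s: 3.7
tcp_pos: [0.4618, -0.2397, 0.044]
eef_rot: [-180.0, 0.0, -111.8]
contact_force: [-0.3, -0.1, -0.7]
gripper_width: 0.0529
```

```bash
python3 -c "
from h import *
plan(.4596,-.2414,.04,-112)
look('gr',(305,300),(360,240))"
```

```text
3.7 [ 0.4618 -0.2397  0.044 ] [-1.7995e+02  1.0000e-02 -1.1184e+02] F [-0.31 -0.07 -0.67] M [ 0.1  -0.05 -0.04] j [ -6.  17. -32.   0. -41. -16.] w 0.0529
tool [0.0023 0.0014] 0.004 turn 0.0029
```

View pics/gr.png

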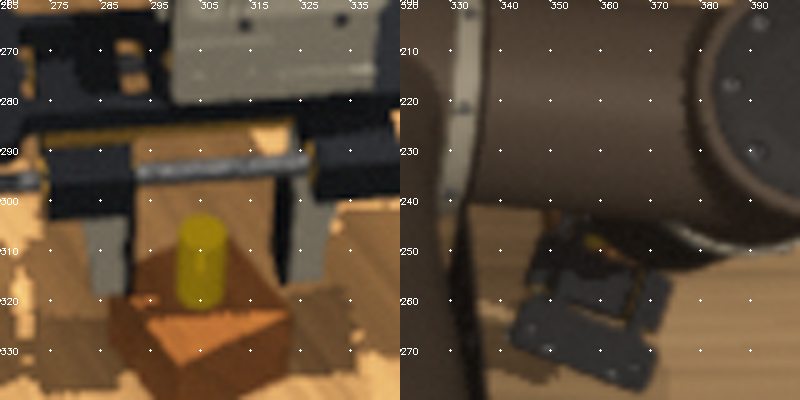

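Pin at (305,312), fingers midway on either side of it (inner edges 291 and 319). I'll lower 3 mm and keep closing.

servo_tool:
  grip: [0.8, 0.8, 0.8, 0.8, 0.9, 0.9, 0.9, 0.9, 0.9, 0.9]
  translation:
    - [0.001, 0, 0.003]
    - [0.001, 0, 0.003]
    - [0.001, 0, 0.003]
    - [0.001, 0, 0.003]
    - [0.001, 0, 0.003]
    - [0.001, 0, 0.003]
    - [0.001, 0, 0.003]
    - [0.001, 0, 0.003]
    - [0.001, 0, 0.003]
    - [0.001, 0, 0.003]
  turn: [0, 0, 0, 0, 0, 0, 0, 0, 0, 0]

```text
time_s: 4.63
tcp_pos: [0.4612, -0.2406, 0.0406]
eef_rot: [-180.0, 0.0, -111.8]
contact_force: [-0.0, 0.0, -0.6]
gripper_width: 0.0176
```

```bash
python3 -c "
from h import *
plan(.4596,-.2414,.17,-112)"
```

```text
4.6333 [ 0.4612 -0.2406  0.0406] [-180.      0.   -111.83] F [-0.03  0.   -0.65] M [ 0.07 -0.07 -0.03] j [ -6.  18. -32.  -0. -40. -16.] w 0.0176
tool [0.0014 0.0012] -0.1294 turn 0.003
```

Gripped: width 17.6 mm against an 18 mm head. Lifting straight up.

servo_tool:
  grip: [0.9, 0.9, 0.9, 0.9, 0.9, 0.9, 0.9]
  translation:
    - [0, 0, -0.01]
    - [0, 0, -0.025]
    - [0, 0, -0.045]
    - [0, 0, -0.075]
    - [0, 0, -0.105]
    - [0, 0, -0.13]
    - [0, 0, -0.13]
  turn: [0, 0, 0, 0, 0, 0, 0]

```text
time_s: 5.22
tcp_pos: [0.4641, -0.2415, 0.1769]
eef_rot: [-179.5, 0.0, -111.8]
contact_force: [1.1, -0.7, -0.3]
gripper_width: 0.0175
```

```bash
python3 -c "
from h import *
plan(.5,-.05,.20,-112);plan(.578,.106,.2,-112)
from plant import r
look('lift',(300,270),(360,240))"
```

```text
5.2167 [ 0.4641 -0.2415  0.1769] [-1.7947e+02  5.0000e-02 -1.1177e+02] F [ 1.06 -0.72 -0.27] M [ 0.07 -0.24  0.05] j [ -6.   8. -23.   0. -58. -16.] w 0.0175
tool [-0.1912  0.0377] -0.0231 turn 0.0041
5.2167 [ 0.4641 -0.2415  0.1769] [-1.7947e+02  5.0000e-02 -1.1177e+02] F [ 1.06 -0.72 -0.27] M [ 0.07 -0.24  0.05] j [ -6.   8. -23.   0. -58. -16.] w 0.0175
tool [-0.365   0.0231] -0.0231 turn 0.0041
```

View pics/lift.png

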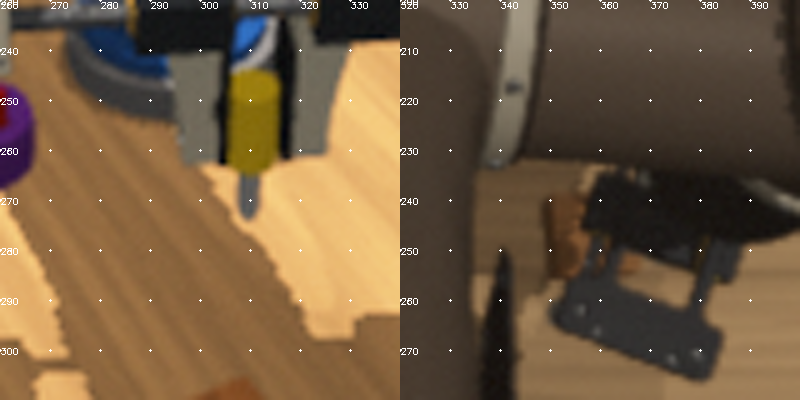

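The pin hangs upright in the fingers: head at (309,252), tip at (309,274). Carrying it above the ear at a height that clears the cap.

servo_tool:
  grip: [0.9, 0.9, 0.9, 0.9, 0.9, 0.9, 0.9, 0.9, 0.9, 0.9]
  translation:
    - [-0.03, 0.002, -0.02]
    - [-0.065, 0.004, -0.035]
    - [-0.1, 0.006, -0.04]
    - [-0.14, 0.009, -0.04]
    - [-0.18, 0.011, -0.04]
    - [-0.22, 0.014, -0.04]
    - [-0.26, 0.016, -0.04]
    - [-0.3, 0.019, -0.04]
    - [-0.335, 0.021, -0.04]
    - [-0.365, 0.023, -0.04]
  turn: [0, 0, 0, 0, 0, 0, 0, 0, 0, 0]

```text
time_s: 6.15
tcp_pos: [0.5753, 0.1091, 0.2094]
eef_rot: [179.9, -0.1, -111.8]
contact_force: [1.0, -1.2, -0.5]
gripper_width: 0.0177
```

```bash
python3 -c "
from h import *
plan(.578,.106,.2,-112)"
```

```text
6.15 [0.5753 0.1091 0.2094] [ 1.7992e+02 -8.0000e-02 -1.1178e+02] F [ 0.96 -1.17 -0.45] M [ 0.01 -0.19  0.06] j [ 30.  13. -12.  -0. -65. -52.] w 0.0177
tool [ 0.0019 -0.0036] 0.0094 turn 0.0039
```

servo_tool:
  grip: [0.9, 0.9, 0.9, 0.9, 0.9, 0.9, 0.9]
  translation:
    - [0.002, -0.003, 0.03]
    - [0.002, -0.003, 0.06]
    - [0.002, -0.003, 0.09]
    - [0.002, -0.003, 0.11]
    - [0.002, -0.003, 0.12]
    - [0.002, -0.003, 0.12]
    - [0.002, -0.003, 0.12]
  turn: [0, 0, 0, 0, 0, 0, 0]

```text
time_s: 6.73
tcp_pos: [0.5776, 0.1036, 0.0905]
eef_rot: [180.0, -0.1, -111.8]
contact_force: [0.0, -0.5, 0.3]
gripper_width: 0.0173
```

```bash
python3 -c "
from h import *
plan(.5765,.1049,.06,-112)
look('ear',(280,200),(240,210))"
```

```text
6.7333 [0.5776 0.1036 0.0905] [ 1.7997e+02 -7.0000e-02 -1.1182e+02] F [ 0.01 -0.51  0.32] M [ 0.13 -0.1   0.04] j [ 29.  19. -21.   0. -50. -51.] w 0.0173
tool [-0.0008  0.0015] 0.0305 turn 0.0031
```

View pics/ear.png

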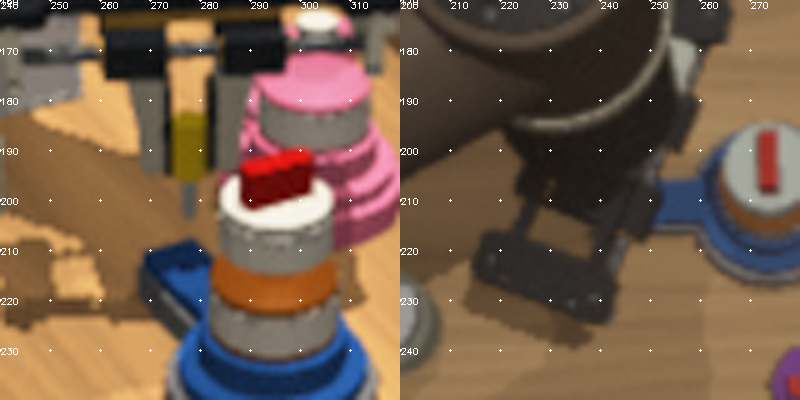

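```bash
python3 -c "
from h import *
print(proj('side',np.array([.5776,.1036,.0599])),atz('side',(277.1,202.9),.0599),atz('side',(276.9,212.7),.03))
im=cv2.imread('pics/ear_s.png');cv2.imwrite('pics/ear2.png',grid(im,278,202,40,16))
"
```

```text
[276.98187677 203.18862428] [0.57848072 0.10468014] [0.57799625 0.1049115 ]
```

View pics/ear2.png

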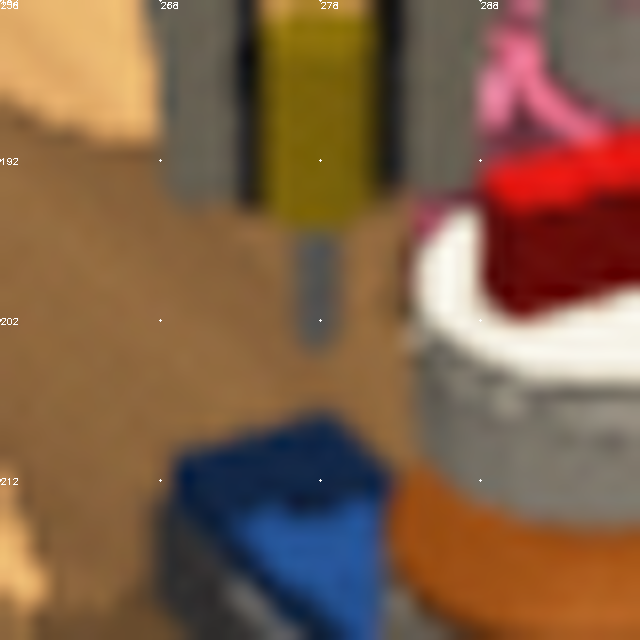

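The pin tip at (277.1,202.9) in the side view projects within about 0.5 mm of where the arm reports it, and within 1 mm of the eyelet. Going down in steps while watching force.

servo_tool:
  grip: [0.9, 0.9, 0.9, 0.9, 0.9, 0.9, 0.9]
  translation:
    - [-0.0005, 0.001, 0.01]
    - [-0.0005, 0.001, 0.02]
    - [-0.0005, 0.001, 0.026]
    - [-0.0005, 0.001, 0.031]
    - [-0.0005, 0.001, 0.036]
    - [-0.0005, 0.001, 0.04]
    - [-0.0005, 0.001, 0.04]
  turn: [0, 0, 0, 0, 0, 0, 0]

```text
time_s: 7.42
tcp_pos: [0.5767, 0.105, 0.0497]
eef_rot: [180.0, -0.0, -111.8]
contact_force: [0.6, 2.9, -2.7]
gripper_width: 0.0175
```

```bash
python3 -c "
from h import *
plan(.577,.1043,.035,-112)
look('in1',(280,200),(240,210))
im=cv2.imread('pics/in1_s.png');cv2.imwrite('pics/in12.png',grid(im,278,205,40,14))
"
```

```text
7.4167 [0.5767 0.105  0.0497] [ 179.97   -0.   -111.83] F [ 0.56  2.9  -2.71] M [ 1.41 -0.12 -0.  ] j [ 29.  22. -23.  -0. -45. -51.] w 0.0175
tool [ 0.0005 -0.0005] 0.0147 turn 0.0029
```

View pics/in12.png

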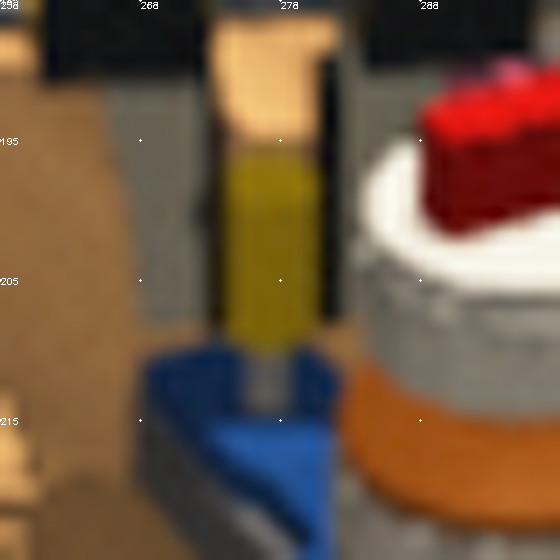

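The shaft has entered the eyelet at (277,213), with a small side force of +2.9 N along y. I'll ease 1 mm toward +y and continue down.

servo_tool:
  grip: [0.9, 0.9, 0.9, 0.9, 0.9, 0.9, 0.9]
  translation:
    - [-0.001, 0.0005, 0.002]
    - [-0.001, 0.0005, 0.005]
    - [-0.001, 0.0005, 0.008]
    - [-0.001, 0.0005, 0.011]
    - [-0.001, 0.0005, 0.014]
    - [-0.001, 0.0005, 0.014]
    - [-0.001, 0.0005, 0.014]
  turn: [0, 0, 0, 0, 0, 0, 0]

```text
time_s: 8.1
tcp_pos: [0.5767, 0.1057, 0.0363]
eef_rot: [180.0, -0.0, -111.8]
contact_force: [0.9, 0.6, -1.6]
gripper_width: 0.0173
```

```bash
python3 -c "
from h import *
plan(.577,.1043,.0346,-112)
"
```

```text
8.1 [0.5767 0.1057 0.0363] [ 1.7999e+02 -2.0000e-02 -1.1183e+02] F [ 0.9   0.62 -1.62] M [ 0.24 -0.22 -0.05] j [ 29.  23. -24.   0. -43. -51.] w 0.0173
tool [ 0.0012 -0.0008] 0.0017 turn 0.0029
```

servo_tool:
  grip: [0.9, 0.9, 0.9, 0.5, 0, 0, 0, 0, 0, 0]
  translation:
    - [0, 0, 0.001]
    - [0, 0, 0.002]
    - [0, 0, 0.002]
    - [0, 0, 0.002]
    - [0, 0, 0.002]
    - [0, 0, 0.002]
    - [0, 0, 0.002]
    - [0, 0, 0.002]
    - [0, 0, 0.002]
    - [0, 0, 0.002]
  turn: [0, 0, 0, 0, 0, 0, 0, 0, 0, 0]

```text
time_s: 8.93
tcp_pos: [0.5767, 0.1058, 0.0346]
eef_rot: [180.0, 0.0, -111.8]
contact_force: [-0.1, 0.7, -0.2]
gripper_width: 0.0436
```

```bash
python3 -c "
from h import *
plan(.577,.1043,.0346,-112)
look('in2',(280,200),(240,210))
im=cv2.imread('pics/in2_s.png');cv2.imwrite('pics/in22.png',grid(im,278,205,40,14))
"
```

```text
8.9333 [0.5767 0.1058 0.0346] [ 180.      0.   -111.83] F [-0.12  0.74 -0.25] M [ 0.05 -0.03 -0.04] j [ 29.  23. -24.  -0. -43. -51.] w 0.0436
tool [ 0.0013 -0.0008] -0.0 turn 0.003
```

View pics/in22.png

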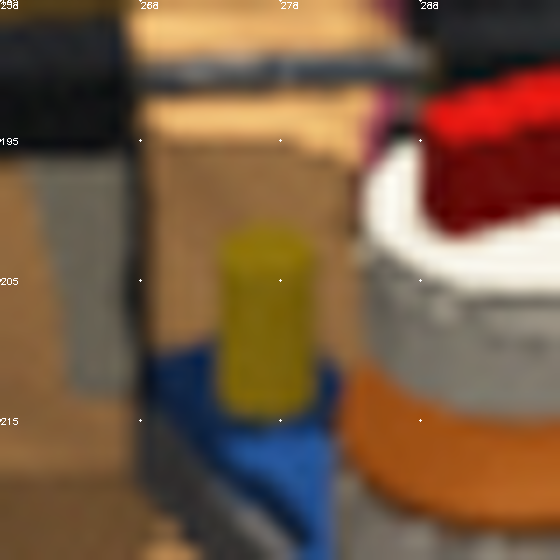

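The head sits on the blue ear, with its bottom at (277,213.5), and the fingers are off it. Retreating straight up and checking.

servo_tool:
  grip: [0, 0, 0, 0, 0, 0, 0, 0, 0]
  translation:
    - [0, 0, 0]
    - [0, 0, 0]
    - [0, 0, -0.01]
    - [0, 0, -0.035]
    - [0, 0, -0.07]
    - [0, 0, -0.11]
    - [0, 0, -0.15]
    - [0, 0, -0.175]
    - [0, 0, -0.175]
  turn: [0, 0, 0, 0, 0, 0, 0, 0, 0]

```text
time_s: 9.78
tcp_pos: [0.5798, 0.1066, 0.2175]
eef_rot: [-179.5, 0.4, -111.8]
contact_force: [0.7, 0.7, 0.6]
gripper_width: 0.0438
```

```bash
python3 -c "
from h import *
plan(.577,.0155,.2,180)
print(proj('side',np.array([.577,.1049,.062])),proj('side',np.array([.577,.1049,.030])))
look('home',(285,205),(240,210))
im=cv2.imread('pics/home_s.png');cv2.imwrite('pics/home2.png',grid(im,285,205,50,12))
"
```

```text
9.7833 [0.5798 0.1066 0.2175] [-179.51    0.42 -111.77] F [0.71 0.66 0.59] M [ 0.17 -0.23 -0.01] j [ 29.  13. -12.   0. -65. -51.] w 0.0438
tool [ 0.0856 -0.0312] 0.0175 turn 1.1908
[276.53837078 202.30067988] [276.55642769 212.79948541]
```

View pics/home2.png

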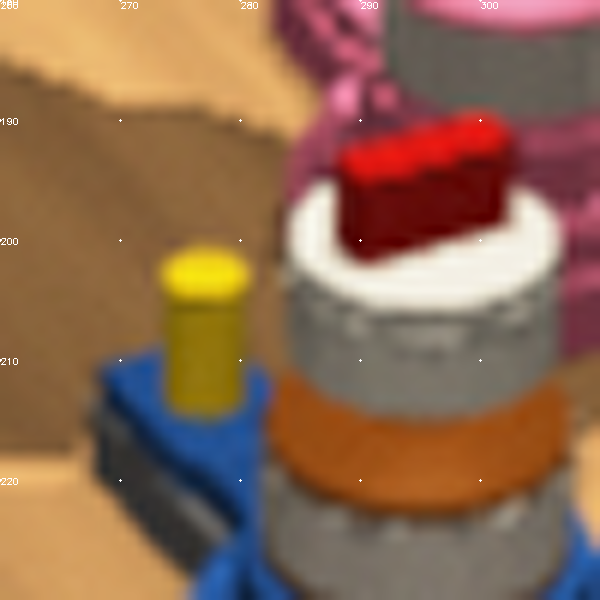

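The head's top centre is at (276.6,202.3) and the prediction for a home pin is (276.5,202.3), so the pin is home and upright. Moving above the red bar, jaws across its 12 mm thickness.

servo_tool:
  grip: [0, 0, 0, 0, 0, 0, 0, 0, 0, 0]
  translation:
    - [0.009, -0.003, 0]
    - [0.018, -0.006, 0]
    - [0.027, -0.009, 0]
    - [0.036, -0.013, 0]
    - [0.045, -0.016, 0]
    - [0.054, -0.019, 0]
    - [0.062, -0.022, 0]
    - [0.07, -0.025, 0]
    - [0.078, -0.029, 0.01]
    - [0.0856, -0.031, 0.02]
  turn: [0.12, 0.24, 0.36, 0.48, 0.6, 0.72, 0.84, 0.96, 1.08, 1.19]

```text
time_s: 10.72
tcp_pos: [0.5733, 0.0142, 0.1887]
eef_rot: [-180.0, -0.1, 179.6]
contact_force: [0.3, -0.8, -0.1]
gripper_width: 0.0437
```

servo_tool:
  grip: [0, 0, 0]
  translation:
    - [0, 0, 0.01]
    - [0, 0, 0.02]
    - [0, 0, 0.02]
  turn: [0, 0, 0]

```text
time_s: 10.97
tcp_pos: [0.5721, 0.0147, 0.1666]
eef_rot: [-179.9, -0.3, -179.8]
contact_force: [0.5, -0.0, -0.7]
gripper_width: 0.044
```

```bash
python3 -c "
from h import *
plan(.577,.0155,.125,-179.8)
look('bar',(290,190),(270,210))
im=cv2.imread('pics/bar_s.png');cv2.imwrite('pics/bar2.png',grid(im,293,185,50,12))
"
```

```text
10.9667 [0.5721 0.0147 0.1666] [-179.95   -0.26 -179.83] F [ 0.5  -0.01 -0.73] M [ 0.08 -0.09  0.  ] j [  21.   14.  -17.   -0.  -59. -111.] w 0.044
tool [-0.0049  0.0008] 0.0416 turn -0.0006
```

View pics/bar2.png

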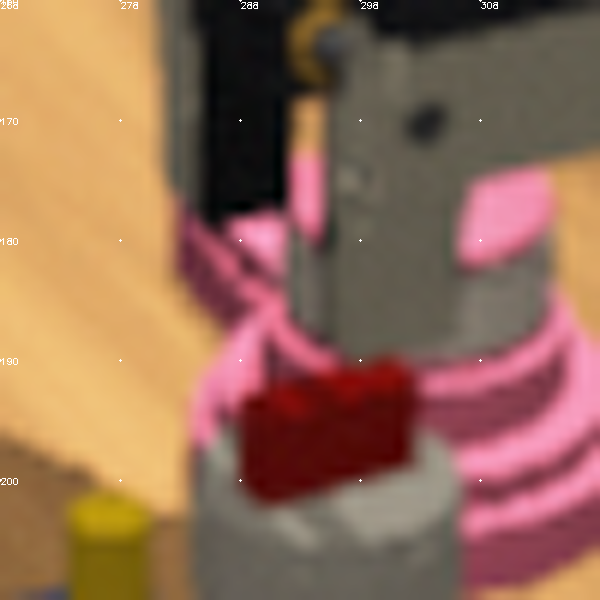

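One finger is on each side of the bar. The TCP is 5 mm short in x, so I'll correct that while lowering.

servo_tool:
  grip: [0, 0, 0, 0, 0, 0]
  translation:
    - [-0.005, 0.001, 0.01]
    - [-0.005, 0.001, 0.02]
    - [-0.005, 0.001, 0.03]
    - [-0.005, 0.001, 0.038]
    - [-0.005, 0.001, 0.041]
    - [-0.005, 0.001, 0.041]
  turn: [0, 0, 0, 0, 0, 0]

```text
time_s: 11.57
tcp_pos: [0.578, 0.0156, 0.1272]
eef_rot: [-180.0, -0.1, 180.0]
contact_force: [-0.1, 0.4, 0.3]
gripper_width: 0.0439
```

```bash
python3 -c "
from h import *
plan(.577,.0155,.125,-179.8)
look('bar3',(290,190),(270,210))
im=cv2.imread('pics/bar3_s.png');cv2.imwrite('pics/bar32.png',grid(im,293,185,50,12))
"
```

```text
11.5667 [0.578  0.0156 0.1272] [-1.7996e+02 -1.2000e-01  1.7999e+02] F [-0.09  0.39  0.31] M [ 0.05 -0.09 -0.  ] j [  21.   16.  -19.   -0.  -54. -111.] w 0.0439
tool [ 0.001  -0.0001] 0.0022 turn -0.0036
```

View pics/bar32.png

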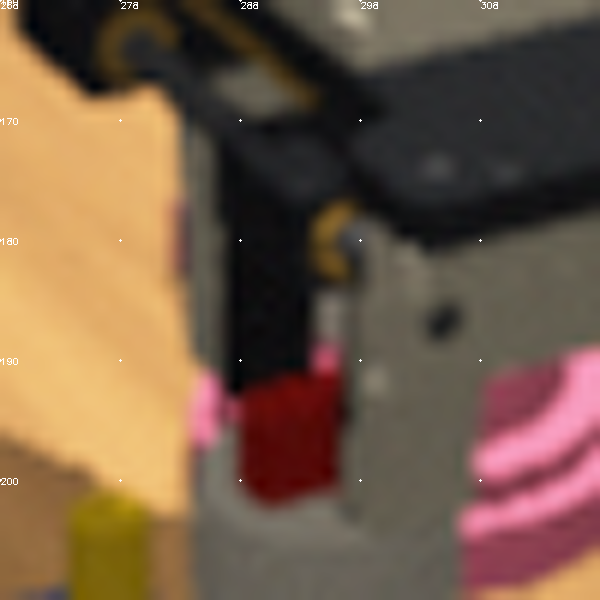

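The bar stands between the fingers. Lowering 3 mm more, then closing with 40 N.

servo_tool:
  grip: [0, 0.5, 1, 1, 1, 1, 1, 1, 1, 1]
  translation:
    - [0.0005, 0, 0.003]
    - [0.0005, 0, 0.003]
    - [0.0005, 0, 0.003]
    - [0.0005, 0, 0.003]
    - [0.0005, 0, 0.003]
    - [0.0005, 0, 0.003]
    - [0.0005, 0, 0.003]
    - [0.0005, 0, 0.003]
    - [0.0005, 0, 0.003]
    - [0.0005, 0, 0.003]
  turn: [0, 0, 0, 0, 0, 0, 0, 0, 0, 0]
  newtons: 40

```text
time_s: 12.5
tcp_pos: [0.5783, 0.0158, 0.1257]
eef_rot: [180.0, 0.0, 180.0]
contact_force: [0.2, 0.9, 2.6]
gripper_width: 0.0117
```

```bash
python3 -c "
from h import *
plan(.577,.0155,.125,-179.8)"
```

```text
12.5 [0.5783 0.0158 0.1257] [1.8000e+02 1.0000e-02 1.7999e+02] F [0.21 0.88 2.58] M [ 0.08 -0.04  0.  ] j [  21.   16.  -19.    0.  -54. -111.] w 0.0117
tool [ 0.0013 -0.0003] 0.0007 turn -0.0036
```

Bar gripped (11.7 mm). Pressing down.

servo_tool:
  grip: [1, 1, 1, 1, 1, 1, 1]
  translation:
    - [0, 0, 0.001]
    - [0, 0, 0.002]
    - [0, 0, 0.003]
    - [0, 0, 0.004]
    - [0, 0, 0.005]
    - [0, 0, 0.006]
    - [0, 0, 0.006]
  turn: [0, 0, 0, 0, 0, 0, 0]

```text
time_s: 13.08
tcp_pos: [0.5784, 0.0158, 0.1204]
eef_rot: [-180.0, 0.0, -180.0]
contact_force: [-4.3, 1.4, 10.2]
gripper_width: 0.0116
```

```bash
python3 -c "
from h import *
plan(.577,.0155,.125,-179.8)"
```

```text
13.0833 [0.5784 0.0158 0.1204] [-1.7999e+02  4.0000e-02 -1.7999e+02] F [-4.32  1.36 10.22] M [ 0.27  1.33 -0.01] j [  21.   17.  -20.    0.  -53. -111.] w 0.0116
tool [ 0.0014 -0.0003] -0.0046 turn -0.0034
```

servo_tool:
  grip: [1, 1, 1, 1, 1]
  translation:
    - [0.0007, 0, 0.001]
    - [0.0007, 0, 0.002]
    - [0.0007, 0, 0.003]
    - [0.0007, 0, 0.003]
    - [0.0007, 0, 0.003]
  turn: [0, 0, 0, 0, 0]

```text
time_s: 13.5
tcp_pos: [0.5784, 0.0158, 0.1186]
eef_rot: [-180.0, 0.1, -180.0]
contact_force: [-5.3, 0.9, 16.3]
gripper_width: 0.0116
```

```bash
python3 -c "
from h import *
plan(.577,.0155,.125,-179.8)
look('pr',(290,190),(270,210))"
```

```text
13.5 [0.5784 0.0158 0.1186] [-1.8000e+02  1.4000e-01 -1.7997e+02] F [-5.31  0.91 16.35] M [0.25 1.67 0.  ] j [  21.   17.  -20.    0.  -53. -111.] w 0.0116
tool [ 0.0014 -0.0003] -0.0064 turn -0.0029
```

View pics/pr.png

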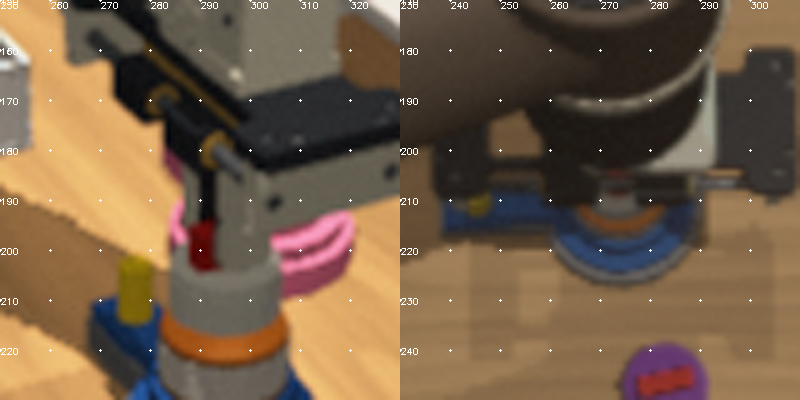

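The cap is down at its stop (16 N; side view shows its lower rim on the amber shoulder) and the pin is still in place at (275,208). Turning anticlockwise while keeping it pressed.

servo_tool:
  grip: [1, 1, 1, 1, 1, 1, 1, 1, 1, 1]
  translation:
    - [0, 0, 0]
    - [0, 0, 0]
    - [0, 0, 0]
    - [0, 0, 0]
    - [0, 0, 0]
    - [0, 0, 0]
    - [0, 0, 0]
    - [0, 0, 0]
    - [0, 0, 0]
    - [0, 0, 0]
  turn: [-0.04, -0.1, -0.17, -0.24, -0.31, -0.38, -0.45, -0.52, -0.59, -0.66]

```text
time_s: 14.43
tcp_pos: [0.579, 0.0159, 0.1186]
eef_rot: [-179.9, 0.2, -142.0]
contact_force: [-1.5, 0.3, 13.6]
gripper_width: 0.0114
```

```bash
python3 -c "
from h import *
plan(.578,.0155,.1185,-90)"
```

```text
14.4333 [0.579  0.0159 0.1186] [-1.7988e+02  1.6000e-01 -1.4196e+02] F [-1.5   0.34 13.56] M [ 0.19  0.8  -0.07] j [ 21.  17. -20.   0. -53. -73.] w 0.0114
tool [0.001  0.0003] 0.0001 turn -0.9068
```

Turning freely with low torque. Continuing to 90°.

servo_tool:
  grip: [1, 1, 1, 1, 1, 1, 1, 1, 1, 1]
  translation:
    - [0, 0, 0]
    - [0, 0, 0]
    - [0, 0, 0]
    - [0, 0, 0]
    - [0, 0, 0]
    - [0, 0, 0]
    - [0, 0, 0]
    - [0, 0, 0]
    - [0, 0, 0]
    - [0, 0, 0]
  turn: [-0.09, -0.18, -0.27, -0.36, -0.45, -0.54, -0.63, -0.72, -0.81, -0.9]

```text
time_s: 15.27
tcp_pos: [0.579, 0.016, 0.1186]
eef_rot: [-179.8, 0.0, -90.3]
contact_force: [-3.0, 1.2, 13.9]
gripper_width: 0.0116
```

servo_tool:
  grip: [1, 1, 1]
  translation:
    - [0, 0, 0]
    - [0, 0, 0]
    - [0, 0, 0]
  turn: [0, 0, 0]

```text
time_s: 15.52
tcp_pos: [0.579, 0.016, 0.1186]
eef_rot: [-179.8, 0.0, -90.6]
contact_force: [-2.0, 0.9, 14.5]
gripper_width: 0.0118
```

```bash
python3 -c "
from h import *
plan(.578,.0155,.1185,-90)
look('tu',(290,190),(270,210))"
```

```text
15.5167 [0.579  0.016  0.1186] [-1.798e+02  1.000e-02 -9.058e+01] F [-1.95  0.87 14.47] M [0.33 0.96 0.01] j [ 21.  17. -20.   0. -53. -22.] w 0.0118
tool [0.0005 0.001 ] 0.0001 turn -0.0101
```

View pics/tu.png

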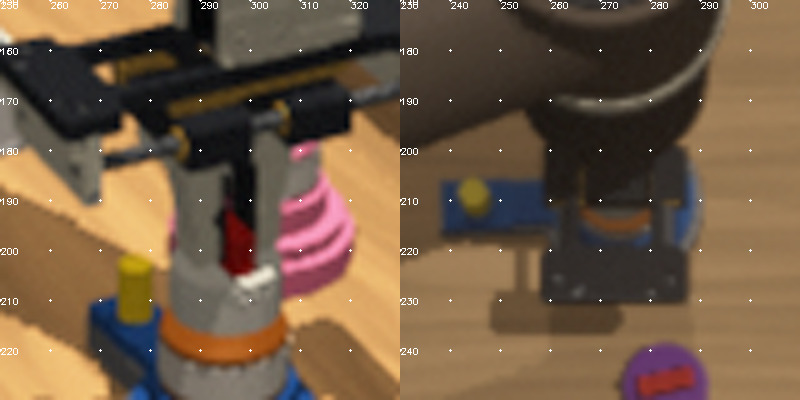

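The bar has turned with the jaws, the pin is at (275,208) and the ear hasn't moved. Lifting gently by 70 mm so the rim ends about 50 mm above the mouth.

servo_tool:
  grip: [1, 1, 1, 1, 1, 1, 1, 1, 1, 1]
  translation:
    - [0, 0, -0.004]
    - [0, 0, -0.009]
    - [0, 0, -0.015]
    - [0, 0, -0.022]
    - [0, 0, -0.03]
    - [0, 0, -0.04]
    - [0, 0, -0.05]
    - [0, 0, -0.06]
    - [0, 0, -0.067]
    - [0, 0, -0.07]
  turn: [0, 0, 0, 0, 0, 0, 0, 0, 0, 0]

```text
time_s: 16.45
tcp_pos: [0.5781, 0.0159, 0.1883]
eef_rot: [-179.9, 0.0, -90.6]
contact_force: [-0.5, -0.7, -0.8]
gripper_width: 0.0113
```

servo_tool:
  grip: [1, 1, 1, 1, 1, 1]
  translation:
    - [0, 0, 0]
    - [0, 0, 0]
    - [0, 0, 0]
    - [0, 0, 0]
    - [0, 0, 0]
    - [0, 0, 0]
  turn: [0, 0, 0, 0, 0, 0]

```text
time_s: 16.95
tcp_pos: [0.5773, 0.0157, 0.1862]
eef_rot: [180.0, -0.0, -90.6]
contact_force: [0.5, 0.0, -0.4]
gripper_width: 0.0112
```

```bash
python3 -c "
from h import *
plan(.578,.0155,.188,-90)
look('li',(290,190),(270,210))
plan(.578,.0155,.188,-90)"
```

```text
16.95 [0.5773 0.0157 0.1862] [ 1.7996e+02 -1.0000e-02 -9.0630e+01] F [ 0.53  0.04 -0.43] M [ 0.07 -0.04  0.03] j [ 21.  13. -15.  -0. -62. -22.] w 0.0112
tool [ 0.0002 -0.0007] -0.0018 turn -0.011
17.05 [0.5774 0.0158 0.1863] [ 1.7998e+02 -1.0000e-02 -9.0630e+01] F [ 0.05 -0.18  0.19] M [ 0.07 -0.07 -0.02] j [ 21.  13. -15.  -0. -62. -22.] w 0.0114
tool [ 0.0003 -0.0006] -0.0017 turn -0.011
```

View pics/li.png

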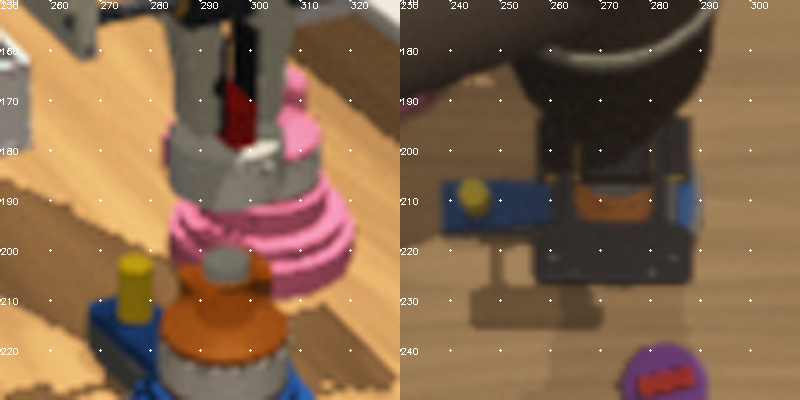

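View pics/li_s.png

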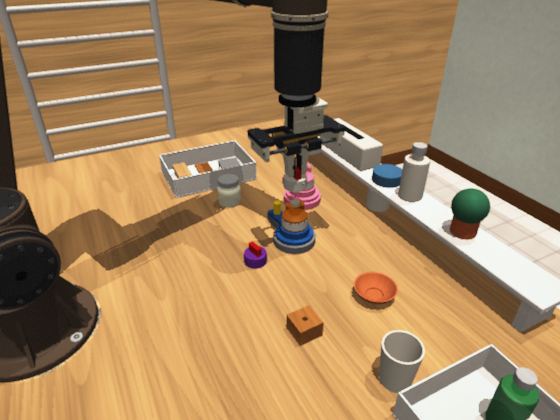

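The cap is held level above the open bottle: cap at (296,180), grey plunger in the mouth at (295,206). The pin is home at (275,205), the other things stand where they were, and the arm is still. Handing in.

```bash
python3 -c "
from plant import order
print(order.close_job())"
```

```text
the job is handed in; nothing more can be done
None
```

The job is done and handed in at about 17 s of the 59 s allowed. No verdict is reported, so the checks below are my own.

- **Pin:** I took it from its block, lowered it into the blue clamp's eyelet and let go. Its head top was at pixel (276.6, 202.3) in the side view, against (276.5, 202.3) predicted for a pin that is home. It was still standing there in the last pictures.
- **Cap:** I pressed it about 7 mm down by its red bar (16 N), turned it 89° anticlockwise while keeping it pressed (about 14 N), then lifted it off.
- **At hand-in:** The fingers held the cap level and still (bar gripped at 11.4 mm). By calculation from the TCP height, its lower rim was about 48 mm above the mouth. The ear and the other toiletries looked unmoved in the last pictures.

**Disagreements:** The two cameras differed by 2–3 mm in x, so I trusted the side view. A 3–5 N side force showed during the insertion and the pressing, and eased after that. No check failed.

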